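# Load, clamp and start the dry block heater

## Task

Set the aluminium tube block flat in its nest on top of the dry block heater, lowering it gently rather than dropping it, and let go of it. Then push the upright clamp lever over towards the block until it snaps down onto the block's end ledge, and last switch the heater on by snapping the broad rocker switch over (press in its upper, proud half under the wire guard). Leave the narrow rocker switch and everything else on the bench as they are.

Things in the scene. Friction and masses are not known exactly. Their poses are not given: they have to be found in the camera images.
- block: the loose tube block to be loaded, bare aluminium, about 0.35 kg; origin at the centre of its underside. 46 wide (its x) x 112 long (its y) x 45 mm high: the middle 76 mm of its length is full height, with eight white tube caps standing 7 mm above it; the last 18 mm at either end is a ledge only 24 mm high
- block_mid (a point): centre of the tube block, half-way up (22.5 mm above its underside); axes as the block's, z up. It stands on the bench left or right of the heater. Grasp it across its 46 mm width (x). Its ends are alike, so either way round in the nest is right
- heater: dry block heater, a fixed white box 240 mm wide (y); origin under it at bench level. Its front faces the robot, turned 23 to 43 degrees to the robot's right. x points to its back, y to its left, z up. Its flat deck, 120 mm above the bench, runs from x -55 to +85 mm; in front of it (x -55 to -127) are the sloping grey switch panel and, over that, the wire guard
- nest (a point): middle of the nest floor on the deck, 120 mm above the bench; axes as the heater's. The block belongs here with its length along y, block_mid then 22.5 mm above this point. Guides 8 mm high stand at the ends and corners with 3 mm play all round; the middle 80 mm of both long sides is open for fingers. The clamp stands beyond its +y end
- clamp (a joint): angle of the over-centre clamp lever, rad: 0 = open (lever nearly upright), 0.42 = dead centre, about 0.82 = closed with its rubber roll on the seated block's ledge, 0.93 = stop if no block is there. A spring throws it away from dead centre either way; pushing it over at half its height takes about 8 N
- clamp_pivot (a point): pivot of the clamp lever, at x 0, y +92, z +8 mm from nest, its axis along x; axes as the heater's, it stays put. The lever, a flat steel bar 16 mm wide (x) and 8 mm thick, closes towards the nest (-y) and down. A short thumb tab on the far side reaches 24 mm out (+y), below z +5 mm from here when open
- clamp_tip (a point): axis of the rubber roll (10 mm thick, 18 mm long along x) at the free end of the lever, 48 mm from the pivot. Open, the lever leans 14 degrees from upright towards the nest, its tip 12 mm nearer the nest than the pivot and 46 mm higher
- power (a joint): angle of the broad rocker switch, rad: 0 = off (upper half proud), 0.3 = dead centre, 0.6 = on (upper half pressed in). A spring throws it to either side; it takes about 4 to 6 N on its upper half
- power_lobe (a point): middle of the upper half's face of the broad black rocker switch (34 mm across, 40 mm up the slope), 13 mm up-slope from its pivot. The panel slopes 40 degrees, its outward normal leaning 40 degrees from vertical to the heater's front (-x); with the switch off that normal is this point's z axis. Pressed along it, the face goes in 4 mm to dead centre, 7.7 mm in all
- guard (a point): on the axis of the foremost bar of the wire guard, straight in front of the broad switch. Three steel bars 6 mm thick along y, 15 mm apart (this one and two behind it), 116 mm above the bench. They bar the way from straight above: reach the switch from the front, beneath this bar, with the tool tilted about 40 degrees
- aux (a joint): angle of the narrow rocker switch (18 mm wide, same make), on the same panel 100 mm to the right (-y) of the broad one: 0 = off, 0.3 = dead centre, 0.6 = on; leave it off
- rack: bystander: white plastic tube rack 60 x 100 x 40 mm with small tubes, on the other side of the heater; origin under its centre
- tipbox: bystander: grey box of pipette tips 120 x 85 x 55 mm; origin under its centre
- pipette: bystander: white hand pipette, 230 mm long, 24 mm high, lying in front of the heater; origin on its underside, 90 mm from the thin end
- bottle: bystander: amber bottle, 66 mm across, 150 mm tall; origin under its centre
- jar: bystander: white jar, 60 mm across, 70 mm tall; origin under its centre
- beaker: bystander: glass beaker, 72 mm across, 85 mm tall; origin under its centre
Mind the look-alikes: they are no part of the job. What is shaped like the block but green is not meant.

How it is judged:
By the outcome, as a careful person would: the job done as asked, in the order asked, and still so for the second after the job is handed in, with the robot touching nothing.
It also fails if it takes over 58 s, if anything falls off the work surface, if the arm or the gripper's body presses on something with over 40 N, if the wrist force passes 120 N, or if a joint passes its speed limit or range.

## Robot

A 6-joint arm with a two-finger parallel gripper is mounted at the origin on the work surface. World frame = base frame: x ahead of the robot, y to its left, z up, the work surface at z = 0. Lengths are in m, angles in rad, forces in N, time in s.
With the tool pointing down it reaches from about 0.275 to 1 m from the base axis. Payload 8.4 kg.
Tool frame: the origin (TCP) lies on the centre line of the jaws, within the pads' length; the fingertips stand 17 mm ahead of it and the grasp point (between the pads) lies 2 mm behind it (bot.tcp_to_tips is the z of the fingertips in the tool frame, in m); z points along the fingers, y is the line along which they close (so a half turn about z gives the same grasp; the last joint's range is limited). The gripper opens to 85 mm and grips with 20 to 120 N. Pads are 22 mm wide; open, the fingers measure 114 mm over their backs; the gripper's body (76 mm by 85 mm) begins 54 mm behind the grasp point. The pads swing forward as they close: fully open they stand 13 mm farther back than shut.
Start: joints at [1.334, 0.353, 1.633, -0, 1.155, -0.002], TCP at [0.145, 0.608, 0.248] pointing down, gripper open.
Joint ranges: [-2.63, 2.63], [-0.92, 2.1], [0.06, 2.66], [-1.3, 4.44], [0, 2.69], [-3.02, 3.02]. Speed limits (rad/s): [2.22, 2.22, 2.79, 3.14, 3.14, 3.14].

## Interface

Orientations are given as a unit quaternion [x, y, z, w].
In Python, from workcell import bot, hand, kinematics, get_obs, vision, hand_in gives the robot as it stands. The module is installed in compiled form; this text tells all that it offers. Calls block until the motion is done:
- bot.reach(position, orientation): joint-space move of the TCP to a pose.
- bot.servo_line(position, ori=None, velocity=0.15): straight line of the TCP; ori=None keeps the orientation; velocity is the mean speed in m/s.
- bot.goto_joints(angles): joint-space move.
- hand.move_gripper(opening, strength=None): finger opening in m; strength is the grip in N (None keeps the last); returns when the fingers have stopped.
- bot.dwell(seconds).
- kinematics.solve_ik(position, orientation): joint angles nearest the present ones, or None.
- get_obs(): the state.
- vision.read_camera(name): name is "side" or "top" or "wrist"; returns a dict with "frame" (384x512x3 uint8, red, green, blue), "intrinsics" (3x3 intrinsics, pixels), "dist" ([k1, k2, p1, p2, k3] as OpenCV has them; the pictures are not rectified), "view" (4x4, takes a point from world to camera coordinates). Camera axes: x right, y down, z forward; pixel columns grow to the right and rows downward; lengths in m; the calibration is good to about 2 mm. A picture is of the moment at which its call begins. There is no depth.
A pose or a line that the arm cannot do raises bot.IKError and nothing moves.
- hand_in(): hands the job in; it is judged then, once.
The state is a dict: "time_s": time; "joint_pos": joint angles; "joint_vel": joint speeds; "joint_efforts": joint torques, N m; "position": TCP position; "orientation": TCP orientation; "wrist_force": force on the tool from outside, world axes, zero at the start; "ft_torque": the same for the moment, N m; "gripper_width": finger opening in m; "grip_force": force on a finger pad.
Only numpy, scipy, OpenCV 4.12 (cv2) and the standard library are available. Lean on these libraries where they do the work, as an engineer would, in place of code of your own. Each camera call takes 0.05 s, during which the arm holds its last target. There are 200 camera calls.

## Working session

There is one attempt and no reset: what is moved stays moved. The work goes in short steps, each a Python script; the robot and the scene stay as the last script left them, time stands still between calls to the robot, and variables do not carry over. Pictures are saved under pics/ and viewed, at most 10 in all, crops included, and the job is handed in when it is done.

```bash
mkdir -p pics
cat > h.py <<'E'
import numpy as np, cv2
from workcell import bot, hand, kinematics, get_obs, vision, hand_in
from scipy.spatial.transform import Rotation as R
def ray(c,uv):
    p=cv2.undistortPoints(np.array(uv,float).reshape(-1,1,2),c["intrinsics"],np.array(c["dist"],float)).reshape(-1,2)
    V=np.array(c["view"]);Rm=V[:3,:3];o=-Rm.T@V[:3,3]
    return o,np.c_[p,np.ones(len(p))]@Rm
def onz(c,uv,z):
    o,d=ray(c,uv); return o+d*((z-o[2])/d[:,2])[:,None]
def proj(c,P):
    V=np.array(c["view"]);r,_=cv2.Rodrigues(V[:3,:3])
    return cv2.projectPoints(np.array(P,float).reshape(-1,3),r,V[:3,3],np.array(c["intrinsics"]),np.array(c["dist"],float))[0].reshape(-1,2)
def tri(c1,u1,c2,u2):
    o1,d1=ray(c1,[u1]);o2,d2=ray(c2,[u2]);d1=d1[0];d2=d2[0]
    s=np.linalg.lstsq(np.c_[d1,-d2],o2-o1,rcond=None)[0]
    a=o1+s[0]*d1;b=o2+s[1]*d2;return (a+b)/2,np.linalg.norm(a-b)
E
python3 - <<'E'
from h import *
import pickle
o=get_obs();print(o["time_s"],o["position"],o["orientation"],o["gripper_width"],bot.tcp_to_tips)
C={}
for n in("top","side","wrist"):
    c=vision.read_camera(n);C[n]=c
    V=np.array(c["view"]);print(n,-V[:3,:3].T@V[:3,3],V[2,:3])
pickle.dump(C,open("c0.pkl","wb"))
for n in C: cv2.imwrite(f"pics/{n}0.png",cv2.resize(C[n]["frame"][:,:,::-1],(800,600),interpolation=cv2.INTER_CUBIC))
E
```

```text
0.0 [0.14526946 0.60739933 0.24755277] [ 1.17138598e-01  9.93115327e-01 -6.98028412e-04 -9.52580595e-05] 0.08535977384405977 0.017
top [ 0.27301611 -0.01447096  1.60314208] [ 0.15473177  0.01162537 -0.98788812]
side [-0.14227768 -0.98776379  0.93624022] [ 0.4556876   0.69034272 -0.56193928]
wrist [0.08089843 0.62226495 0.37429626] [ 0.25415406 -0.06254519 -0.96513927]
```

View pics/top0.png

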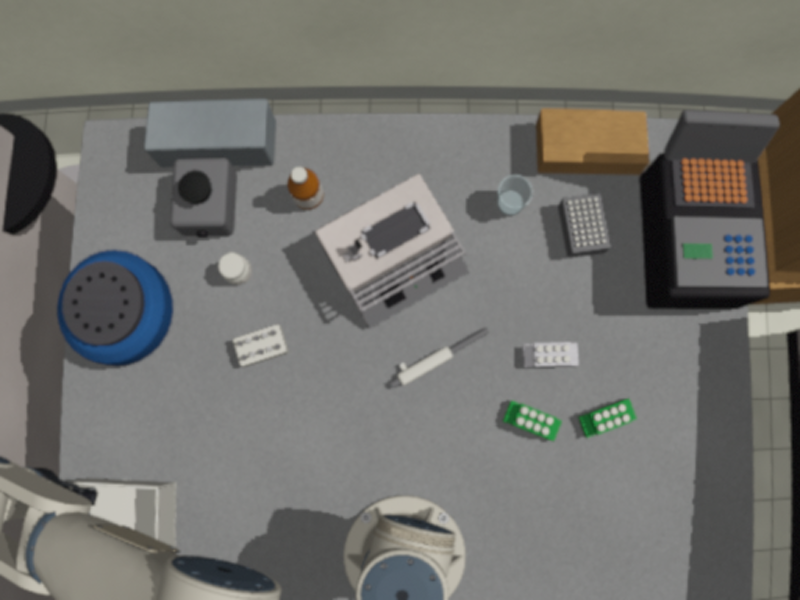

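View pics/side0.png

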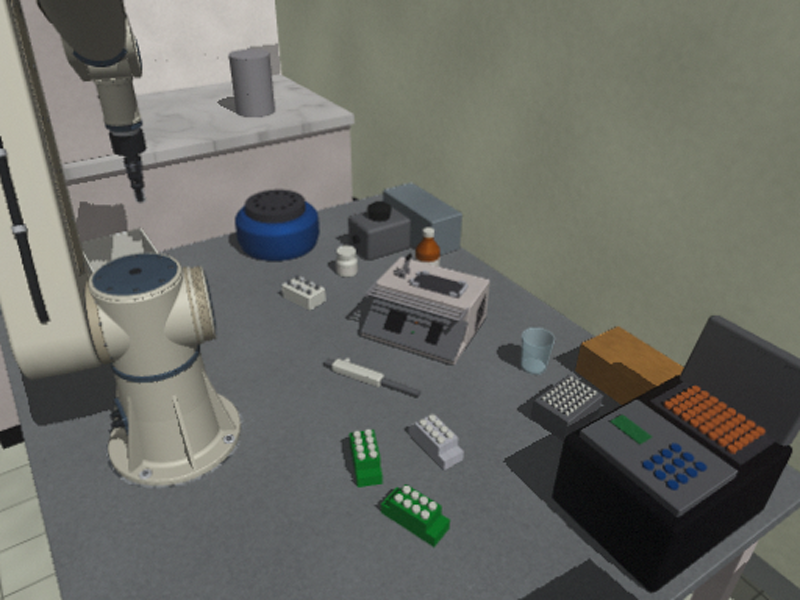

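Top view: the candidates are the aluminium-grey block at (551,355), green look-alikes at (532,420) and (607,417), and the white rack at (260,346). Only the one at (551,355) is bare aluminium with eight caps and end ledges. The heater's deck is centred near (390,230), with the clamp at its left end near (350,248). Next is an enlarged crop to confirm.

Run:
```python
from h import *
import pickle
C=pickle.load(open("c0.pkl","rb"))
t=C["top"]["frame"][:,:,::-1];s=C["side"]["frame"][:,:,::-1]
# crops: top heater cols195-305 rows108-210 ; block cols 315-415 rows 205-290 
def cr(f,x,y,w,h,k): return cv2.resize(f[y:y+h,x:x+w],(w*k,h*k),interpolation=cv2.INTER_CUBIC)
a=np.hstack([cr(t,200,110,100,75,4),cr(t,320,212,100,75,4)])
b=np.hstack([cr(s,225,155,100,75,4),cr(s,220,255,100,75,4)])
cv2.imwrite("pics/crop1.png",np.vstack([a,b]))
```

```text
(no output)
```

View pics/crop1.png

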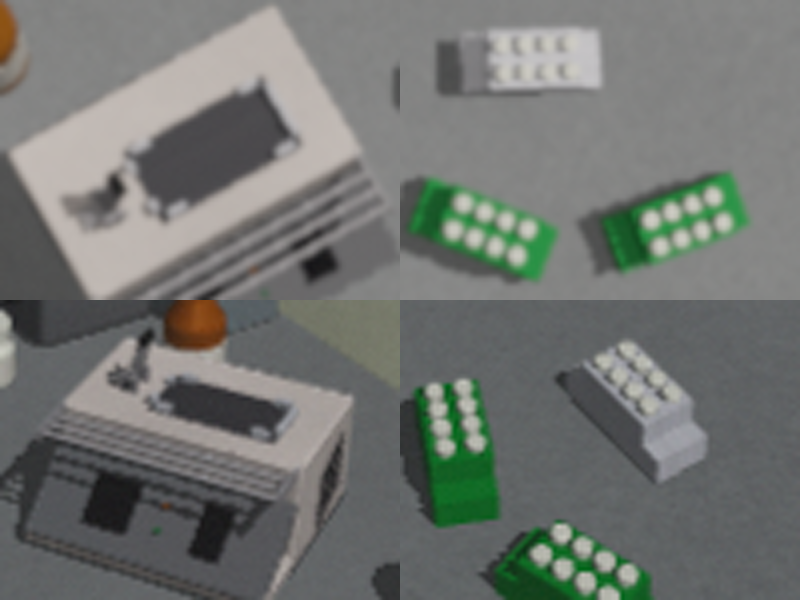

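The crop confirms it: the grey aluminium one (crop ≈(531,60), i.e. native top ≈(353,227)) is the block. The heater's nest floor is dark, with light guides and the clamp at its left end.

Run:
```python
from h import *
import pickle
C=pickle.load(open("c0.pkl","rb"));t=C["top"]
g=lambda x,y,ox,oy:(ox+(x+.5)/4-.5,oy+(y+.5)/4-.5)
deck=onz(t,[g(*p,200,110) for p in[(275,5),(10,152),(85,300),(360,155)]],.12);print(deck.round(3), "len",np.linalg.norm(deck[0]-deck[1]),np.linalg.norm(deck[0]-deck[3]))
n=onz(t,[g(*p,200,110) for p in[(128,150),(262,80),(298,150),(163,215)]],.12);print(n.round(3),n.mean(0))
d=deck[1]-deck[0];print("yaw",np.degrees(np.arctan2(-d[0],d[1])))
b=onz(t,[g(*p,320,212) for p in[(488,28),(580,28),(580,90),(488,92)]],.045);print(b.round(3),b.mean(0))
caps=onz(t,[g(*p,320,212) for p in[(498,45),(569,45),(498,72),(569,72)]],.052);print(caps.round(3),caps.mean(0))
c=C["wrist"];V=np.array(c["view"]);o=get_obs();Rt=R.from_quat(o["orientation"]).as_matrix()
T=np.eye(4);T[:3,:3]=Rt;T[:3,3]=o["position"];print((V@T).round(4), c["intrinsics"][0][0])
```

```text
[[ 0.766 -0.029  0.12 ]
 [ 0.647  0.177  0.12 ]
 [ 0.53   0.116  0.12 ]
 [ 0.645 -0.094  0.12 ]] len 0.23752716198959548 0.13795584460169782
[[ 0.648  0.085  0.12 ]
 [ 0.705 -0.019  0.12 ]
 [ 0.649 -0.047  0.12 ]
 [ 0.597  0.057  0.12 ]] [0.64981657 0.01926757 0.12      ]
yaw 30.21015520951259
[[ 0.435 -0.596  0.045]
 [ 0.435 -0.676  0.045]
 [ 0.384 -0.674  0.045]
 [ 0.383 -0.593  0.045]] [ 0.40911205 -0.63481779  0.045     ]
[[ 0.42  -0.601  0.052]
 [ 0.42  -0.663  0.052]
 [ 0.399 -0.6    0.052]
 [ 0.398 -0.662  0.052]] [ 0.40928933 -0.63147724  0.052     ]
[[-5.000e-04  1.000e+00  5.000e-04  9.000e-04]
 [-9.651e-01 -3.000e-04 -2.618e-01  3.060e-02]
 [-2.618e-01 -6.000e-04  9.651e-01  1.395e-01]
 [ 0.000e+00  0.000e+00  0.000e+00  1.000e+00]] 292.5224101362602
```

```bash
cat >> h.py <<'E'
def down(deg):
    a=np.radians(deg);c,s=np.cos(a),np.sin(a)
    return R.from_matrix(np.array([[c,s,0],[s,-c,0],[0,0,-1]])).as_quat()
def shot(n,name,box=None,k=1.5625):
    import pickle
    c=vision.read_camera(n);pickle.dump(c,open(name+".pkl","wb"))
    f=c["frame"][:,:,::-1]
    if box: x,y,w,h=box;f=f[y:y+h,x:x+w]
    cv2.imwrite(f"pics/{name}.png",cv2.resize(f,None,fx=k,fy=k,interpolation=cv2.INTER_CUBIC));return c
E
python3 - <<'E'
from h import *
bot.reach([0.62,0.02,0.36],down(120));o=get_obs();print(o["time_s"],o["position"],o["joint_pos"])
shot("wrist","w1")
bot.reach([0.41,-0.632,0.22],down(90));o=get_obs();print(o["time_s"],o["position"],o["joint_pos"])
shot("wrist","w2",(106,72,300,225),1.3)
im=np.zeros((600,800,3),np.uint8)
E
```

```text
2.8417 [0.61993428 0.02083139 0.35985087] [ 3.10513762e-02  2.63542661e-01  1.51021246e+00  2.33924287e-04
  1.36805796e+00 -4.93676577e-01]
5.375 [ 0.41102382 -0.63134413  0.22039166] [-9.95791847e-01  5.75144473e-01  1.34601472e+00  2.54190712e-04
  1.22001642e+00 -9.97212523e-01]
```

View pics/w1.png

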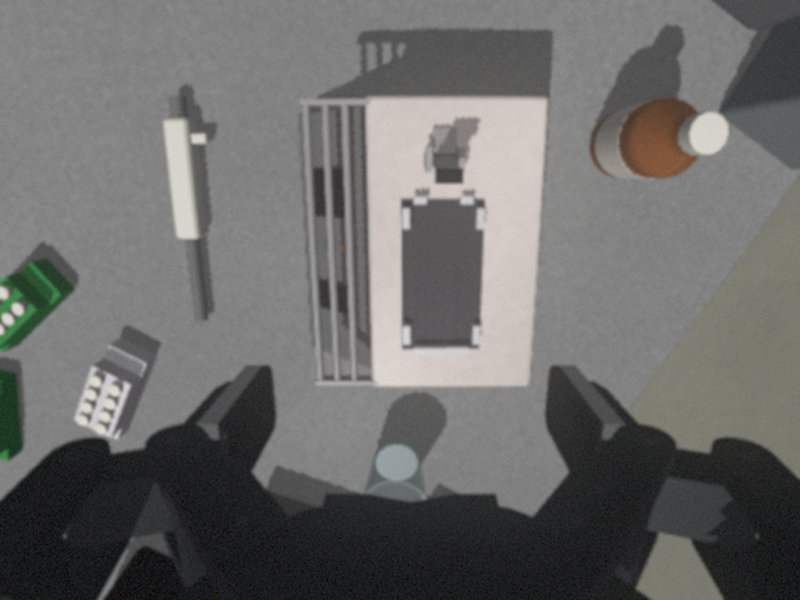

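View pics/w2.png

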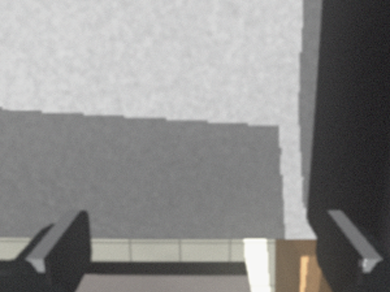

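w2 shows no block there: I left the 400 px crop offset in the block's column. w1 is fine: deck corners at (368,97), (548,97), (529,386), (375,386), nest floor (402,199), (484,199), (480,347), (403,347), and clamp at (448,160).

Run:
```python
from h import *
import pickle
C=pickle.load(open("c0.pkl","rb"));t=C["top"]
g=lambda x,y,ox,oy:(ox+(x+.5)/4-.5,oy+(y+.5)/4-.5)
print(np.abs(get_obs()["wrist_force"]).max())
caps=onz(t,[g(*p,320,212) for p in[(98,45),(169,45),(98,72),(169,72)]],.052);print(caps.round(3),caps.mean(0))
w=pickle.load(open("w1.pkl","rb"));k=lambda P:[((x+.5)/1.5625-.5,(y+.5)/1.5625-.5) for x,y in P]
d=onz(w,k([(368,97),(548,97),(529,386),(375,386)]),.12);n=onz(w,k([(402,199),(484,199),(480,347),(403,347)]),.12)
print(d.round(3));print([np.linalg.norm(d[i]-d[i-1]).round(4) for i in range(4)])
print(n.round(3),n.mean(0));print([np.linalg.norm(n[i]-n[i-1]).round(4) for i in range(4)])
for a,b in((d[3],d[0]),(d[2],d[1]),(n[3],n[0]),(n[2],n[1])):
    v=b-a;print("yaw",np.degrees(np.arctan2(-v[0],v[1])))
# refined nest by dark mask in w1
f=cv2.cvtColor(w["frame"],cv2.COLOR_RGB2GRAY);x,y=257,127
m=(f[y:y+98,x:x+56]<110).astype(np.uint8);q=max(cv2.findContours(m,0,2)[0],key=cv2.contourArea)
r=cv2.minAreaRect(q);bp=cv2.boxPoints(r)+[x,y];B=onz(w,bp,.12);print(bp.round(1),B.mean(0),[np.linalg.norm(B[i]-B[i-1]).round(4) for i in range(2)])
# block whitest caps in w1
kk=onz(w,k([(95,382),(118,388),(83,422),(109,431)]),.052);print(kk.round(3),kk.mean(0))
```

```text
0.7082707042615174
[[ 0.421 -0.27   0.052]
 [ 0.421 -0.327  0.052]
 [ 0.4   -0.27   0.052]
 [ 0.4   -0.327  0.052]] [ 0.41048289 -0.29859849  0.052     ]
[[ 0.531  0.11   0.12 ]
 [ 0.648  0.179  0.12 ]
 [ 0.768 -0.027  0.12 ]
 [ 0.65  -0.094  0.12 ]]
[np.float64(0.2368), np.float64(0.1357), np.float64(0.2379), np.float64(0.1359)]
[[ 0.591  0.057  0.12 ]
 [ 0.647  0.09   0.12 ]
 [ 0.71  -0.017  0.12 ]
 [ 0.653 -0.05   0.12 ]] [0.65027243 0.01988582 0.12      ]
[np.float64(0.1243), np.float64(0.0647), np.float64(0.1245), np.float64(0.0661)]
yaw 30.214483970956586
yaw 30.24965906991086
yaw 30.167156869808274
yaw 30.81786065560497
[[258. 128.]
 [309. 128.]
 [309. 221.]
 [258. 221.]] [0.65093267 0.02043437 0.12      ] [np.float64(0.122), np.float64(0.0629)]
[[ 0.4   -0.276  0.052]
 [ 0.424 -0.269  0.052]
 [ 0.403 -0.331  0.052]
 [ 0.433 -0.326  0.052]] [ 0.41499608 -0.30063297  0.052     ]
```

Run:
```python
from h import *
bot.reach([0.411,-0.30,0.20],down(90));o=get_obs();print(o["time_s"],o["position"],o["joint_pos"])
shot("wrist","w3")
```

```text
6.6833 [ 0.41176479 -0.30106356  0.20043944] [-6.34160710e-01  2.29499263e-01  1.92456396e+00 -2.07124188e-04
  9.86020585e-01 -6.33880257e-01]
```

View pics/w3.png

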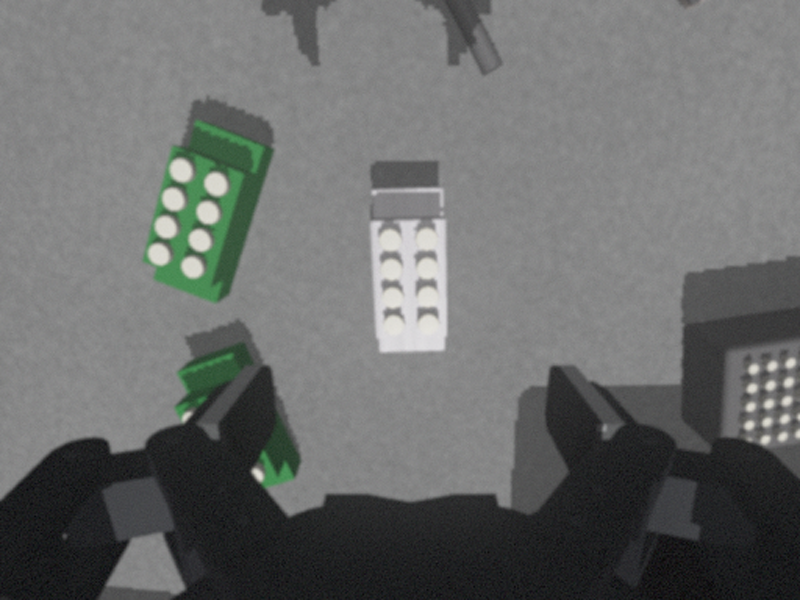

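w3 shows the aluminium block with cap corners (390,239), (427,238), (394,325), (429,324). The green look-alikes are well clear on the left at about (205,210) and (240,420).

Run:
```python
from h import *
import pickle
w=pickle.load(open("w3.pkl","rb"));f=w["frame"].astype(int)
# caps: warm-white blobs inside block's box; refine by mask
x,y,W,H=232,138,60,90
s=f[y:y+H,x:x+W];m=((s.min(2)>190)&(s[:,:,0]-s[:,:,2]>6)).astype(np.uint8)
n,l,st,ce=cv2.connectedComponentsWithStats(m);ok=[i for i in range(1,n) if st[i,4]>60]
print(st[ok,4].tolist())
k=lambda P:[((a+.5)/1.5625-.5,(b+.5)/1.5625-.5) for a,b in P]
P=onz(w,k([(390,239),(427,238),(394,325),(429,324)]),.052);print(P.round(4),P.mean(0))
if len(ok)==8:
    Q=onz(w,ce[ok]+[x,y],.052);print(Q.round(4),Q.mean(0))
v=(P[0]+P[1]-P[2]-P[3]);print("yaw",np.degrees(np.arctan2(-v[0],v[1])))
E=onz(w,k([(372,221),(446,221)]),.045);print(E.round(4))
L=onz(w,k([(371,188),(443,188)]),.024);print(L.round(4))
```

```text
[124, 124, 116, 112, 110, 107, 89, 100]
[[ 0.3996 -0.2742  0.052 ]
 [ 0.4219 -0.2736  0.052 ]
 [ 0.4015 -0.3289  0.052 ]
 [ 0.4237 -0.3283  0.052 ]] [ 0.41167211 -0.30125233  0.052     ]
[[ 0.3992 -0.2746  0.052 ]
 [ 0.4214 -0.2742  0.052 ]
 [ 0.3999 -0.2925  0.052 ]
 [ 0.4219 -0.2923  0.052 ]
 [ 0.4006 -0.3108  0.052 ]
 [ 0.4224 -0.31    0.052 ]
 [ 0.4006 -0.3286  0.052 ]
 [ 0.4231 -0.328   0.052 ]] [ 0.41113305 -0.30137483  0.052     ]
yaw 1.9006691252156227
[[ 0.3884 -0.2641  0.045 ]
 [ 0.4338 -0.2641  0.045 ]]
[[ 0.3865 -0.2449  0.024 ]
 [ 0.4331 -0.245   0.024 ]]
```

Run:
```python
from h import *
q=down(91.7)
bot.reach([0.411,-0.3013,0.11],q)
bot.servo_line([0.411,-0.3013,0.030],velocity=.12)
print(get_obs()["position"])
hand.move_gripper(0.03,60);o=get_obs();print(o["gripper_width"],o["grip_force"],o["position"],o["time_s"])
bot.servo_line([0.411,-0.3013,0.27],velocity=.2)
o=get_obs();print(o["gripper_width"],o["grip_force"],o["wrist_force"],o["time_s"])
bot.reach([0.6505,0.020,0.25],down(120.25))
bot.servo_line([0.6505,0.020,0.185],velocity=.15)
bot.dwell(.2)
o=get_obs();print(o["gripper_width"],o["position"],o["time_s"],o["wrist_force"])
w=shot("wrist","w4");t=shot("top","t4",(205,110,100,75),5)
s=shot("side","s4",(225,150,100,75),4)
a=cv2.resize(cv2.imread("pics/w4.png"),(512,384))[:300];
cv2.imwrite("pics/m4.png",np.vstack([a[:,:,:],np.zeros((0,512,3),np.uint8)]))
b=np.hstack([cv2.resize(cv2.imread("pics/t4.png"),(400,300)),cv2.imread("pics/s4.png")])
c=np.zeros((300,800,3),np.uint8);c[:,:512]=a
cv2.imwrite("pics/m4.png",np.vstack([c,b]))
```

```text
[ 0.41161322 -0.30174035  0.03084529]
0.0451580168440662 61.6082944907248 [ 0.41144873 -0.30157713  0.03074865] 8.45
0.044970531119750606 61.81417079642415 [ 0.51174069  0.71271365 -4.67242214] 9.8
0.04529609509402917 [0.65129916 0.01989677 0.18641137] 12.0667 [-1.38306859  0.24946037 -3.78679826]
```

View pics/m4.png

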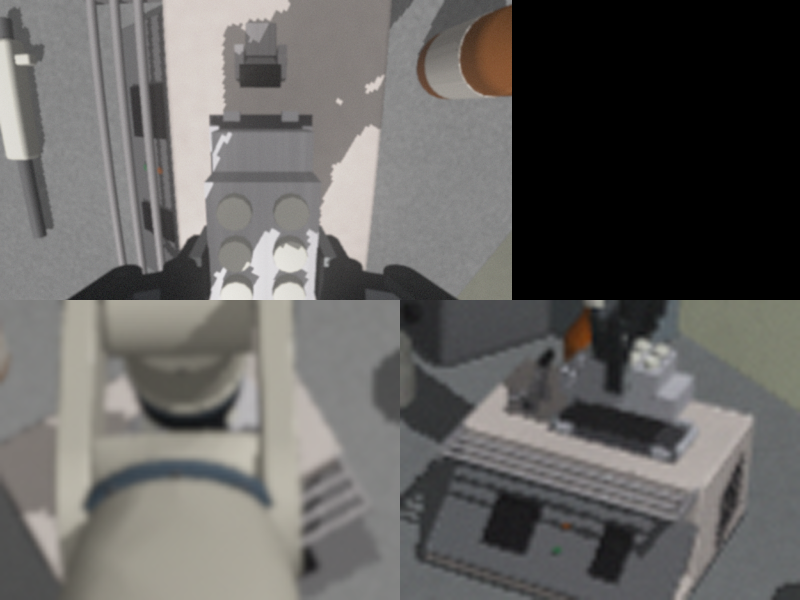

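The wrist view (native px, upper left) shows the block held with cap pairs at (235,211)/(291,212), its ledge end edge at row ≈128 (cols 212–312), the clamp roll at (260,75), and the nest's +y end guides at (232,119)/(289,119). Next I compare the block with the nest in this single view.

Run:
```python
from h import *
import pickle
w=pickle.load(open("w4.pkl","rb"));o=get_obs();p=np.array(o["position"])
n0=np.array([.6505,.020]);a=np.radians(30.25);X=np.array([np.cos(a),np.sin(a)]);Y=np.array([-np.sin(a),np.cos(a)])
def rel(uv,z):
    P=onz(w,uv,z)[:,:2]-n0;return (np.c_[P@X,P@Y]*1000).round(1)
zb=p[2]-.0307
print("tcp rel",(p[:2]-n0)@X*1000,(p[:2]-n0)@Y*1000, "yaw tool",np.degrees(np.arctan2(*R.from_quat(o["orientation"]).as_matrix()[[1,0],0])))
print("caps",rel([(235,211),(291,212),(235,252),(290,252)],zb+.052).tolist())
print("ledge end top",rel([(212,128),(312,128)],zb+.024).tolist())
print("roll",rel([(238,75),(260,75),(282,75)],.174).tolist())
print("end guides",rel([(232,119),(289,119)],.128).tolist())
cv2.imwrite("pics/w4c.png",cv2.resize(w["frame"][90:200,180:340,::-1],None,fx=5,fy=5,interpolation=cv2.INTER_CUBIC))
```

```text
tcp rel 0.31797786436540143 -0.11272329015275885 yaw tool 120.25782518290077
caps [[-10.5, 28.0], [11.0, 27.5], [-10.9, 10.6], [11.0, 10.6]]
ledge end top [[-22.6, 57.6], [22.5, 57.6]]
roll [[-10.8, 80.8], [-0.9, 80.8], [8.9, 80.8]]
end guides [[-18.5, 60.2], [16.7, 60.1]]
```

View pics/w4c.png

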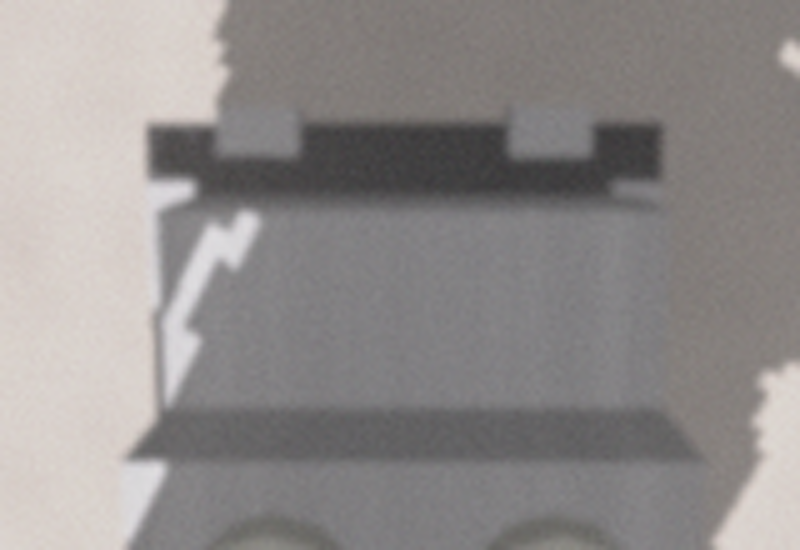

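Run:
```python
from h import *
import pickle
w=pickle.load(open("w4.pkl","rb"));o=get_obs();p=np.array(o["position"])
n0=np.array([.6505,.020]);a=np.radians(30.25);X=np.array([np.cos(a),np.sin(a)]);Y=np.array([-np.sin(a),np.cos(a)])
def rel(uv,z):
    P=onz(w,uv,z)[:,:2]-n0;return (np.c_[P@X,P@Y]*1000).round(1)
c=lambda L:[(180+(x+.5)/5-.5,90+(y+.5)/5-.5) for x,y in L]
zb=p[2]-.0307
print("ledge",rel(c([(160,206),(665,206)]),zb+.024).tolist())
print("guides inner",rel(c([(216,158),(302,158),(507,158),(594,158)]),.128).tolist())
print("floor end",rel(c([(148,125),(660,125),(148,178),(660,178)]),.12).tolist())
print("top face edge",rel(c([(125,462),(708,462)]),zb+.045).tolist())
```

```text
ledge [[-22.8, 56.4], [22.8, 56.4]]
guides inner [[-24.3, 58.9], [-13.6, 58.8], [11.7, 58.8], [22.5, 58.8]]
floor end [[-33.9, 62.8], [31.9, 62.7], [-34.2, 56.1], [32.1, 56.0]]
top face edge [[-23.0, 37.7], [23.5, 37.7]]
```

The nest is about 0.9 mm off my estimate in x. I correct for that and lower slowly, watching the force.

```bash
cat >> h.py <<'E'
a=np.radians(30.25);X=np.array([np.cos(a),np.sin(a),0]);Y=np.array([-np.sin(a),np.cos(a),0]);Z=np.array([0,0,1.])
n0=np.array([.6505,.020,.12])-.0009*X-.0002*Y
def rel(p): d=np.array(p)-n0;return np.array([d@X,d@Y,d@Z])
def W(x,y,z): return n0+np.array([X,Y,Z]).T@np.array([x,y,z])
E
python3 - <<'E'
from h import *
tgt=W(.0002,-.0005,.041)
cmd=tgt.copy()
for v in(.08,.03):
    bot.servo_line(cmd,velocity=v);bot.dwell(.15);p=np.array(get_obs()["position"]);cmd=cmd+(tgt-p);print((rel(p)*1000).round(2))
off=cmd-tgt;f0=get_obs()["wrist_force"][2];print(f0)
for z in (.036,.034,.033,.032,.031,.0305,.030,.0295):
    bot.servo_line(W(.0002,-.0005,z)+off,velocity=.02);o=get_obs();f=np.array(o["wrist_force"]);print(z,(rel(o["position"])*1000).round(2),f.round(1))
    if f[2]-f0>4:break
print(o["time_s"],o["gripper_width"])
E
```

```text
[ 0.46 -0.62 41.26]
[-1.000e-02 -4.000e-01  4.087e+01]
-4.151149816852861
0.036 [-1.000e-02 -4.100e-01  3.554e+01] [-0.5 -0.4 -4.6]
0.034 [ 0.08 -0.41 33.7 ] [-0.5 -0.1 -3.9]
0.033 [ 0.12 -0.47 32.81] [-0.6 -0.1 -3.8]
0.032 [ 0.09 -0.46 31.77] [ 1.2 -0.3 -3.7]
0.031 [ 0.18 -0.54 30.86] [-0.3 -0.4 -4.8]
0.0305 [ 0.21 -0.48 30.82] [-2.   0.3  1.6]
14.8583 0.04501032707642084
```

Run:
```python
from h import *
hand.move_gripper(.07);o=get_obs();print(o["wrist_force"],o["gripper_width"])
p=np.array(o["position"]);bot.servo_line(p+[0,0,.11],velocity=.2)
p=W(0,-.02,.2);bot.reach(p,down(120.25))
w=shot("wrist","w5");s=vision.read_camera("side")
print(get_obs()["time_s"])
f=w["frame"].astype(int)
c1=cv2.resize(w["frame"][30:270,100:420,::-1],(800,600),interpolation=cv2.INTER_CUBIC);cv2.imwrite("pics/w5.png",c1)
import pickle;pickle.dump(s,open("s5.pkl","wb"))
c2=cv2.resize(s["frame"][160:220,225:305,::-1],(400,300),interpolation=cv2.INTER_CUBIC)
c1[300:,:400]=c2;cv2.imwrite("pics/m5.png",c1)
```

```text
[ 0.15683673 -0.57398784  0.31616919] 0.0700754361776732
16.3833
```

View pics/w5.png

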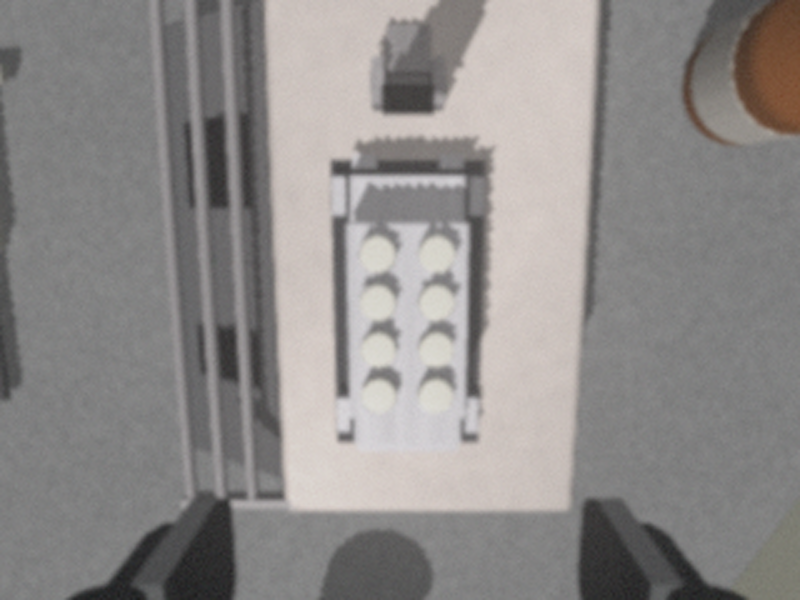

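w5 shows the block flat between all four corner guides: cap corners at (378,252), (436,252), (380,396), (437,396), clamp roll at (408,98). The broad switch is at (216,162), the narrow one at (230,350), and the foremost bar at (168,162). Next I measure the switch and bars.

Run:
```python
from h import *
import pickle
w=pickle.load(open("w5.pkl","rb"));s=pickle.load(open("s5.pkl","rb"))
k=lambda P:[(100+(x+.5)/2.5-.5,30+(y+.5)/2.5-.5) for x,y in P]
r=lambda P:np.array([rel(p)*1000 for p in P]).round(1).tolist()
print("caps",r(onz(w,k([(378,252),(436,252),(380,396),(437,396)]),.172)))
print("ledge ends top",r(onz(w,k([(408,174),(410,447)]),.144)))
print("roll",r(onz(w,k([(408,98)]),.174)))
print("bars at row162",r(onz(w,k([(168,162),(203,162),(239,162)]),.116)))
print("deck edge",r(onz(w,k([(268,20),(284,480)]),.12)))
c=pickle.load(open("c0.pkl","rb"))["side"];f=c["frame"].astype(int)
m=(f[190:228,240:285].max(2)<45).astype(np.uint8)
n,l,st,ce=cv2.connectedComponentsWithStats(m)
for i in range(1,n):
    if st[i,4]>40:
        q=(l==i).astype(np.uint8);B=cv2.boxPoints(cv2.minAreaRect(cv2.findContours(q,0,2)[0][0]));B=B+[240,190]
        print(st[i].tolist(),(ce[i]+[240,190]).round(1),B.round(1).tolist())
for nm,u,cc in(("broad",k([(216,162)])[0],(253,205)),("narrow",k([(230,350)])[0],(277.5,213))):
    P,e=tri(w,u,c,cc);print(nm,(rel(P)*1000).round(1),e)
```

```text
caps [[-11.1, 27.5, 52.0], [10.4, 27.5, 52.0], [-10.9, -27.5, 52.0], [11.2, -27.5, 52.0]]
ledge ends top [[0.1, 56.3, 24.0], [0.9, -57.9, 24.0]]
roll [[0.1, 81.0, 54.0]]
bars at row162 [[-104.3, 63.2, -4.0], [-88.9, 63.0, -4.0], [-73.2, 62.8, -4.0]]
deck edge [[-57.5, 119.2, 0.0], [-59.1, -82.7, 0.0]]
[6, 8, 15, 15, 148] [252.7 204.9] [[245.2, 209.4], [249.4, 196.8], [260.2, 200.4], [256.0, 213.0]]
[32, 16, 12, 14, 99] [277.5 212.4] [[271.8, 217.6], [276.4, 205.0], [283.3, 207.5], [278.7, 220.1]]
broad [-98.1  66.1 -63.6] 0.00018830495668805035
narrow [-97.5 -32.3 -66.5] 0.0007888217590906847
```

The block is seated (caps symmetric about the nest to 0.5 mm). Now the clamp: closed fingers push at about 30 mm above the pivot, from +y towards -y.

Run:
```python
from h import *
hand.move_gripper(0.0,60)
q=down(120.25)
bot.reach(W(0,.120,.11),q);bot.servo_line(W(0,.120,.055),velocity=.12)
o=get_obs();print((rel(o["position"])*1000).round(1),o["gripper_width"],o["time_s"]);f0=np.array(o["wrist_force"])
for y in np.arange(.112,.0765,-.003):
    bot.servo_line(W(0,y,.055),velocity=.06);o=get_obs();f=np.array(o["wrist_force"])-f0
    print((rel(o["position"])*1000).round(1),"fY %.1f fz %.1f"%(f@Y,f[2]))
    if abs(f@Y)>30:break
print(o["time_s"])
shot("wrist","w6")
```

```text
[  0.5 119.3  55.6] 0.0005078661356842686 18.3667
[  0.4 111.3  55.8] fY 0.2 fz -1.7
[  0.  108.9  55.1] fY 0.1 fz 0.6
[  0.  105.9  55. ] fY -0.4 fz -0.8
[ -0.  102.8  55. ] fY 0.3 fz -0.6
[-0.  99.8 55. ] fY 0.4 fz 0.7
[-0.1 97.8 54.8] fY 5.2 fz -0.6
[-0.2 94.7 54.6] fY 5.4 fz -2.4
[-0.2 91.1 54.9] fY 2.9 fz -1.0
[ 0.  87.6 55.1] fY 1.7 fz -0.1
[ 0.2 84.4 55.2] fY 0.5 fz 0.2
[ 0.1 81.6 55.1] fY -0.3 fz -0.2
[ 0.  78.8 55. ] fY 0.6 fz 0.1
21.4
```

```bash
cat >> h.py <<'E'
t=np.radians(40);up=np.cos(t)*X+np.sin(t)*Z;nn=-np.sin(t)*X+np.cos(t)*Z
def press_q(sgn=1):  # tool x down-slope, z into the panel
    return R.from_matrix(np.c_[-up,np.cross(-nn,-up),-nn]).as_quat()
E
python3 - <<'E'
from h import *
p=np.array(get_obs()["position"]);bot.servo_line(p+[0,0,.10],velocity=.25)
q=press_q();L=W(-.088,.066,-.055)
v=L+.15*nn;hi=v+[0,0,.10]
print(kinematics.solve_ik(hi,q),kinematics.solve_ik(v,q),kinematics.solve_ik(L+.01*nn,q))
bot.reach(hi,q);bot.servo_line(v,velocity=.25)
o=get_obs();print(o["time_s"],o["position"],o["wrist_force"])
w=shot("wrist","w7");s=shot("side","s7")
a=cv2.resize(w["frame"][:,:,::-1],(800,600),interpolation=cv2.INTER_CUBIC)
b=cv2.resize(s["frame"][155:205,225:290,::-1],(390,300),interpolation=cv2.INTER_CUBIC)
g=np.clip(a.astype(float)*1.6,0,255).astype(np.uint8);g[:250,550:]=cv2.resize(b,(250,250));cv2.imwrite("pics/m7.png",g)
E
```

```text
None [-0.42056859  0.09159264  2.4055843   1.27238356  0.57812473  2.67536009] [-0.21728657  0.44772118  2.34000234  1.95782331  0.49011406  2.09350612]Traceback (most recent call last):
  File "<stdin>", line 6, in <module>
workcell.IKError: the arm cannot take that pose within its joint ranges
```

Run:
```python
from h import *
L=W(-.088,.066,-.055);print(np.array(get_obs()["joint_pos"]).round(2),get_obs()["position"])
for sg in(1,-1):
    q=R.from_matrix(np.c_[-sg*up,np.cross(-nn,-sg*up),-nn]).as_quat()
    for d in(.01,.06,.1,.13,.15):
        for h in(0,.05,.1):
            j=kinematics.solve_ik(L+d*nn+[0,0,h],q);print(sg,d,h,None if j is None else np.array(j).round(2))
```

```text
[ 0.14  0.32  1.62 -0.    1.2  -0.39] [0.61013713 0.08758007 0.27560845]
1 0.01 0 [-0.22  0.45  2.34  1.96  0.49  2.09]
1 0.01 0.05 [-0.22  0.32  2.33  1.68  0.45  2.41]
1 0.01 0.1 [-0.22  0.2   2.3   1.37  0.46  2.74]
1 0.06 0 [-0.28  0.32  2.38  1.73  0.49  2.29]
1 0.06 0.05 [-0.28  0.19  2.35  1.43  0.49  2.62]
1 0.06 0.1 [-0.28  0.08  2.31  1.16  0.53  2.93]
1 0.1 0 [-0.34  0.22  2.39  1.52  0.51  2.46]
1 0.1 0.05 [-0.34  0.09  2.36  1.24  0.54  2.79]
1 0.1 0.1 None
1 0.13 0 [-0.39  0.14  2.4   1.37  0.55  2.59]
1 0.13 0.05 [-0.39  0.02  2.36  1.12  0.6   2.89]
1 0.13 0.1 None
1 0.15 0 [-0.42  0.09  2.41  1.27  0.58  2.68]
1 0.15 0.05 [-0.42 -0.03  2.36  1.05  0.65  2.94]
1 0.15 0.1 None
-1 0.01 0 [-0.22  0.45  2.34  1.96  0.49 -1.05]
-1 0.01 0.05 [-0.22  0.32  2.33  1.68  0.45 -0.73]
-1 0.01 0.1 [-0.22  0.2   2.3   1.37  0.46 -0.4 ]
-1 0.06 0 [-0.28  0.32  2.38  1.73  0.49 -0.86]
-1 0.06 0.05 [-0.28  0.19  2.35  1.43  0.49 -0.52]
-1 0.06 0.1 [-0.28  0.08  2.31  1.16  0.53 -0.21]
-1 0.1 0 [-0.34  0.22  2.39  1.52  0.51 -0.68]
-1 0.1 0.05 [-0.34  0.09  2.36  1.24  0.54 -0.36]
-1 0.1 0.1 [-0.34 -0.02  2.31  1.02  0.61 -0.09]
-1 0.13 0 [-0.39  0.14  2.4   1.37  0.55 -0.55]
-1 0.13 0.05 [-0.39  0.02  2.36  1.12  0.6  -0.25]
-1 0.13 0.1 [-0.39 -0.08  2.31  0.94  0.68 -0.03]
-1 0.15 0 [-0.42  0.09  2.41  1.27  0.58 -0.47]
-1 0.15 0.05 [-0.42 -0.03  2.36  1.05  0.65 -0.2 ]
-1 0.15 0.1 [-0.42 -0.13  2.3   0.89  0.73  0.01]
```

Run:
```python
from h import *
L=W(-.088,.066,-.055);q=press_q()
bot.reach(W(-.17,.06,.24),down(120.25))
bot.reach(L+.15*nn+[0,0,.05],q);bot.servo_line(L+.15*nn,velocity=.2)
o=get_obs();print(o["time_s"],o["position"],o["wrist_force"])
w=shot("wrist","w7");s=shot("side","s7")
a=cv2.resize(w["frame"][:,:,::-1],(800,600),interpolation=cv2.INTER_CUBIC)
b=cv2.resize(s["frame"][155:205,225:290,::-1],(325,250),interpolation=cv2.INTER_CUBIC)
g=np.clip(a.astype(float)*1.5,0,255).astype(np.uint8);g[350:,:325]=b;cv2.imwrite("pics/m7.png",g)
```

```text
26.125 [ 0.45706729 -0.01626219  0.17964835] [1.15190746 0.18919554 0.27662794]
```

View pics/m7.png

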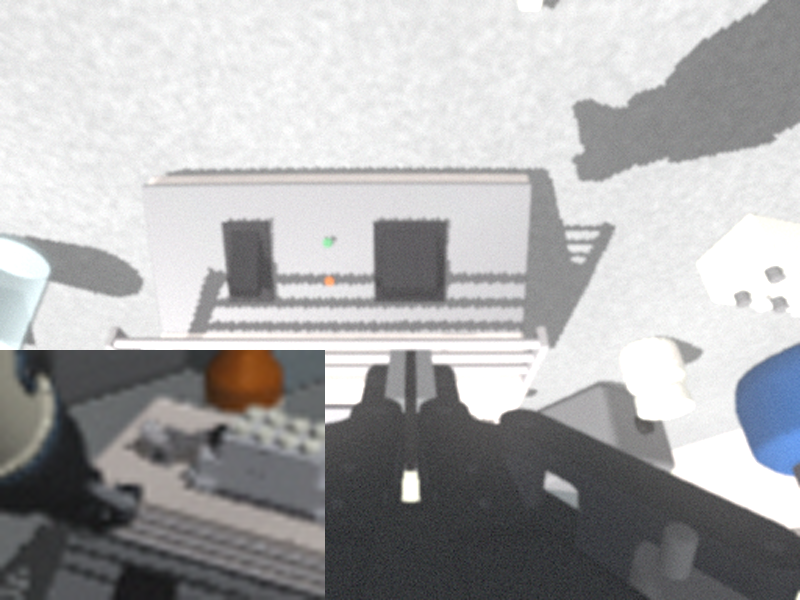

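m7 shows the broad switch's bezel with corners (374,221), (447,220), (446,301), (375,301) and centre (410,261), and the narrow one at (248,260). The front bar is at row ≈344, and the inset shows the clamp roll down on the ledge. Next I triangulate the switch centre.

Run:
```python
from h import *
import pickle
w=pickle.load(open("w7.pkl","rb"));w5=pickle.load(open("w5.pkl","rb"));c=pickle.load(open("c0.pkl","rb"))["side"]
k=lambda P:[((x+.5)/1.5625-.5,(y+.5)/1.5625-.5) for x,y in P]
k5=lambda P:[(100+(x+.5)/2.5-.5,30+(y+.5)/2.5-.5) for x,y in P]
u=k([(410.5,260.8)])[0];un=k([(247.7,260.5)])[0]
for nm,a,cc,b in(("side broad",u,c,(252.7,204.9)),("w5 broad",u,w5,k5([(216,162)])[0]),("side narrow",un,c,(277.5,212.4)),("w5 narrow",un,w5,k5([(230,350)])[0])):
    P,e=tri(w,a,cc,b);print(nm,(rel(P)*1000).round(1),round(e*1000,2))
print("bar",[(rel(p)*1000).round(1) for p in onz(w,k([(250,344),(410,344)]),.116)])
L=W(-.088,.066,-.055);o,d=ray(w,[u]);
P=o+d[0]*(((L-.013*up-o)@nn)/(d[0]@nn));print("on plane",(rel(P)*1000).round(1),"corners:")
o,d=ray(w,k([(374,221),(447,220),(446,301),(375,301)]))
for x in d: 
    p=rel(o+x*(((L-.013*up-o)@nn)/(x@nn)))*1000;print(p.round(1))
```

```text
side broad [-100.7   66.1  -62.1] 0.97
w5 broad [-98.4  66.1 -64.6] 0.1
side narrow [-101.8  -33.3  -61.5] 1.37
w5 narrow [-97.6 -33.9 -65.9] 2.82
bar [array([-102.4,  -20.2,   -4. ]), array([-102.5,   65.7,   -4. ])]
on plane [-98.9  66.1 -64.1] corners:
[-117.5   44.2  -79.8]
[-118.    88.1  -80.1]
[-79.2  88.4 -47.7]
[-79.3  43.7 -47.7]
```

Run:
```python
from h import *
L=W(-.0895,.066,-.055)-.001*up
bot.servo_line(L+.06*nn,velocity=.12);bot.servo_line(L+.032*nn,velocity=.05)
o=get_obs();f0=np.array(o["wrist_force"])
for g in np.arange(.012,-.0131,-.0015):
    bot.servo_line(L+(.017+g)*nn,velocity=.03);o=get_obs();f=np.array(o["wrist_force"])-f0;d=np.array(o["position"])-L
    print("g %.1f act %.1f up %.1f y %.1f | fn %.1f fup %.1f fY %.1f"%(g*1e3,d@nn*1e3-17,d@up*1e3,d@Y*1e3,f@nn,f@up,f@Y))
    if np.linalg.norm(f)>18:break
print(o["time_s"])
```

```text
g 12.0 act 12.0 up 0.1 y -0.1 | fn 0.4 fup 1.0 fY -0.7
g 10.5 act 10.6 up 0.1 y -0.0 | fn 3.9 fup 0.8 fY -0.7
g 9.0 act 9.0 up 0.6 y -0.1 | fn 3.3 fup 3.7 fY -0.1
g 7.5 act 7.5 up -0.1 y -0.1 | fn 3.2 fup 3.1 fY -1.4
g 6.0 act 5.9 up -0.5 y 0.1 | fn 0.3 fup 0.6 fY -1.5
g 4.5 act 4.4 up -0.3 y 0.1 | fn 0.5 fup 0.6 fY -1.5
g 3.0 act 3.7 up -0.3 y 0.1 | fn 21.8 fup 2.3 fY -1.1
29.575
```

Contact came at 10.8 mm, the force dropped after about 4 mm of travel, and the stop came at 3.7 mm. That is about 7 mm in all, so the switch has snapped over. I back off and compare it with the earlier picture.

Run:
```python
from h import *
import pickle
L=W(-.0895,.066,-.055)-.001*up
bot.servo_line(L+.06*nn,velocity=.08);bot.servo_line(W(-.088,.066,-.055)+.15*nn,velocity=.2);bot.dwell(.3)
w=shot("wrist","w8");w7=pickle.load(open("w7.pkl","rb"));s=vision.read_camera("side");s7=pickle.load(open("s7.pkl","rb"))
m=lambda c,x0,y0,x1,y1:c["frame"][int(y0/1.5625):int(y1/1.5625),int(x0/1.5625):int(x1/1.5625)].mean().round(1)
for nm,x0,x1 in(("broad",382,440),("narrow",230,265)):
    for h,y0,y1 in(("lower",228,256),("upper",266,294)): print(nm,h,m(w7,x0,y0,x1,y1),m(w,x0,y0,x1,y1))
d=np.abs(s["frame"].astype(int)-s7["frame"]).max(2)>40;n,l,st,ce=cv2.connectedComponentsWithStats(d.astype(np.uint8))
print([st[i].tolist() for i in range(1,n) if st[i,4]>8])
o=get_obs();print(o["time_s"],o["wrist_force"])
```

```text
broad lower 64.5 61.1
broad upper 62.2 58.3
narrow lower 65.9 66.2
narrow upper 62.0 62.4
[]
31.2167 [0.10724032 0.45077906 0.19194588]
```

The broad switch's shading has changed, the narrow one's has not, and nothing else in the side view moved.

```bash
python3 -c "
from h import *
print(hand_in())"
```

```text
the job is handed in; nothing more can be done
None
```

The block sits flat in its nest, the clamp has snapped down onto its ledge, the broad switch is pressed over to on, and the job is handed in at about 31 s of the allowed 58 s.

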